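# Book in a carton at the label-reading station

### The job

Book in the small carton that is lying flat: lay it broad side down, lengthwise left to right, on the middle of the dark inlay of the reading station's stage, let go, and push the thumb tab of the front stop inwards until the two stops have closed on the carton and centred it. Only then press the long bar key on the sloping panel all the way down to read the label, let it come up again, and press the round key all the way down to store the record. Leave the carton lying centred between the closed stops, do not knock the reader that hangs over the stage, and leave the standing carton and the vials where they are.

Things in the scene. Friction and masses are not known exactly. Their poses are not given: they have to be found in the camera images.
- carton: The carton to book in, the one lying flat, right of the station: a closed box 80 mm long, 50 mm wide, 34 mm high as it lies. Origin: middle of one 50x34 mm end face, 17 mm above its support; z axis along the 80 mm length away from that end (horizontal), x axis along the 50 mm width (horizontal), y axis up. Grasp across the 50 mm width.
- carton_centre (a point): Centre of that carton, 40 mm along its z axis from its origin and 17 mm above its underside; same axes as the carton.
- standing_carton: Another carton, 60x30x78 mm, standing upright: a bystander, not to be disturbed. Origin in the middle of its underside, z up.
- station: Label-reading station, fixed on the worktop: grey base 174 mm wide, 224 mm front to back. Origin on the worktop under the stage centre; x to the back, y left, z up; may be turned a little. Column left of the stage: y 105 to 131 mm, x +-20, up to 255 mm. Key panel left of the column: y 185 to 281, x -50 to 56 mm, rising at 25 degrees from 30 mm high in front to 77 mm. Open to the right.
- stage_centre (a point): Point on the stage plate's top (32 mm above the worktop) where the carton's middle belongs, the centre of the dark flat inlay (100 mm wide left to right, 132 mm front to back); axes as the station.
- reader: Black reader head hanging over the stage from the column. In the station's frame (same origin and axes) it takes y -25 to 51 mm, x +-31 mm, z 182 to 249 mm, so its lens is 150 mm above the stage plate: a gripper pointing straight down at the stage centre would hit it; one leaning over to the right (away from the column) by 30 to 45 degrees passes beside it.
- front_stop (a joint): How far each stop has slid inwards, m: 0 fully open (inner faces 70 mm in front of and behind the stage centre), 0.054 end of travel; starts at 0 to 0.012. Front and back stop are geared together, move equally with a few newtons of friction, and stay where left. They touch the 50 mm wide carton at 0.045. Each is a bar 134 mm left to right, 12 mm thick, 22 mm high above the plate.
- stop_tab (a point): Middle of the outer (front) face of the thumb tab at the right-hand end of the front stop, 22 mm above the stage plate, 82 mm right of the stage centre. The tab is an upright plate 12 mm thick (front-back), 30 mm long (left-right), its top 35 mm above the plate. Push it to the back (the station's +x). Axes as the station.
- bar_key_top (a point): Middle of the top face of the long bar key (46 mm left-right, 20 mm along the slope), the lower, nearer key of the panel; its z axis is the outward normal of the panel, leaning 25 degrees from vertical towards the operator; x up the slope.
- round_key_top (a point): Middle of the top face of the round key (26 mm across), 41 mm farther up the slope than the bar key; z axis the outward normal, as for the bar key.
- bar_key (a joint): Travel of the bar key, m: 0 up, 0.005 fully down (about 5 N), springs back.
- round_key (a joint): Travel of the round key, m: 0 up, 0.005 fully down (about 5 N), springs back.
- vial_a: Bystander: upright screw-cap vial, 31 mm across, 62 mm high, origin in its underside.
- vial_b: Bystander: upright screw-cap vial, 36 mm across, 52 mm high, origin in its underside.
- vial_c: Bystander: upright screw-cap vial, 28 mm across, 59 mm high, origin in its underside.
There are look-alikes about, which are no part of the job. What is shaped like the carton but red is not meant.

How it is judged:
By the outcome, as a careful person would: the job done as asked, in the order asked, and still so for the second after the job is handed in, with the robot touching nothing.
It also fails if it takes over 67 s, if anything falls off the work surface, if the arm or the gripper's body presses on something with over 40 N, if the wrist force passes 120 N, or if a joint passes its speed limit or range.

### The arm

A 7-joint arm with a two-finger parallel gripper is mounted at the origin on a cart in front of the work surface, level with it; the furniture and walls round the work are solid. World frame = base frame: x ahead of the robot, y to its left, z up, the work surface at z = 0. Lengths are in m, angles in rad, forces in N, time in s.
With the tool pointing down it reaches from about 0.425 to 0.925 m from the base axis. Payload 6.8 kg.
Tool frame: the origin (TCP) lies between the finger pads; the fingertips stand r.tcp_to_tips ahead of it and the grasp point (between the pads) is the TCP (r.tcp_to_tips is the distance from the TCP to the fingertips, in m); z points along the fingers, y is the line along which they close (so a half turn about z gives the same grasp; the last joint's range is limited). The gripper opens to 85 mm and grips with 20 to 120 N. Pads are 22 mm wide; open, the fingers measure 114 mm over their backs; the gripper's body (76 mm by 85 mm) begins 54 mm behind the grasp point. The pads swing forward as they close: fully open they stand 13 mm farther back than shut.
Start: joints at [1.077, 0.477, 0.022, 1.555, -0.011, 1.109, -0.083], TCP at [0.254, -0.625, 0.25] pointing down, gripper open.
Joint ranges: [-2.96, 2.96], [-0.34, 2.1], [-1.41, 1.46], [0.24, 2.44], [-1.37, 4.51], [0.17, 1.92], [-2.96, 2.96]. Speed limits (rad/s): [2.39, 2.39, 3.14, 3.14, 3.14, 3.14, 3.14].

### API

Orientations are given as a rotation vector (axis times angle).
In Python, from bench import r gives the robot as it stands.
- The arm moves only by the tool servo_tool, never from a script. Its argument "commands" is a list of rows, each a list of 2 entries, a list of its own where there are three numbers: the shift along the tool's x, y, z normalised to -1 to 1, where 1 is 250 mm, then the turn, a rotation vector about the tool's x, y, z normalised to -1 to 1, where 1 is 90 degrees. In form: [[[dx, dy, dz], [ax, ay, az]], ...]. A call has 1 to 20 rows; each row is the pose to reach, as a shift and turn from the pose commanded when the call began, along the tool's axes at that moment; what a row does not reach only later rows make up. A row lasts 1/10 s, in which the tool goes at most 50 mm and 8.59 degrees, less where a joint would pass 70% of its speed; a pose out of reach is approached as far as the arm can. A call with a number of a shift or a turn outside -1 to 1 is refused whole. A call with a gripper value outside its range is refused whole. "claw" is the closure, from 0 (fully open) to 1 (shut), set as the call begins (left out, the last holds). The fingers move at their own pace and stop on an object; "squeeze" is the grip in N (left out, the last holds). Time passes only in rows, so rows that repeat a pose let the fingers close. It gives the time, the measured TCP pose, the force, the opening and the grip force at its end, in the units of the state.
- r.get_obs(): the state, without advancing time (a new reading comes with each control period).
- r.grab_frame(name): name is "side" or "top" or "wrist"; returns (picture, depth): 400x640x3 uint8, red, green, blue; 400x640 float32, m along the optical axis (not along the pixel's ray), 0 where there is no reading.
- r.camera_model(name): a dict with "fx", "fy", "cx", "cy" (pixels), "extrinsics" (4x4, takes a point from camera to world coordinates); the wrist camera has in their place "hand_eye" (4x4, takes a point from camera to tool coordinates, whose origin is the TCP and whose axes are the flange's). Camera axes: x right, y down, z forward; pixel columns grow to the right and rows downward; lengths in m; the calibration is good to about 2 mm. A picture is of the moment at which its call begins: read the wrist's pose just before it. camera_model takes no time and is no camera call.
- r.hand_in(): hands the job in; it is judged then, once.
Trained networks look in the newest picture that a camera, given by its name, has taken for a name from the list of things; names that differ only in an ending like _2 or _b are one class to them, and where a whole thing is asked for, a point or a joint stands for the part that bears it (a point fixed in the world has none). Each returns a list of dicts, best first, with "confidence" (0 to 1); they miss things now and then, are a little off and sometimes report something else, mostly with a low value. They report only what shows in the picture. A call takes as long as a camera call. They do not tell look-alikes from the thing itself.
- r.boxes_of(camera, target): "uv" ([column, row] in pixels, amid what is visible of it).
- r.mark_of(camera, target): "uv" ([column, row] in pixels: a listed point, or the origin of a listed thing).
The state is a dict: "clock": time; "joints": joint angles; "qvel": joint speeds; "tau": joint torques, N m; "tcp_pos": TCP position; "orientation": TCP orientation; "contact_force": force on the tool from outside, world axes, zero at the start; "moment": the same for the moment, N m; "grip_width": finger opening in m; "gripper_force": force on a finger pad.
Only numpy, scipy, OpenCV 4.12 (cv2) and the standard library are available. Lean on these libraries where they do the work, as an engineer would, in place of code of your own. Each camera call takes 0.05 s, during which the arm holds its last target. There are 200 camera calls.

## Working session

There is one attempt and no reset: what is moved stays moved. The work goes in short steps, Python scripts to look and compute and a tool call to move; the robot and the scene stay as the last step left them, time stands still between calls to the robot, and variables do not carry over. Pictures are saved under pics/ and viewed, at most 10 in all, crops included, and the job is handed in when it is done.

Besides the shell and the picture viewer there is one more tool, called by a JSON object that holds its "name" and its "arguments", one argument or row to a line. servo_tool: Moves the arm, as the interface text tells. Scaled input: -1 to 1 covers 250 mm each way for a shift and 90 degrees each way for a turn. Its arguments: {"type":"object","properties":{"commands":{"type":"array"},"claw":{"type":"number"},"squeeze":{"type":"number"}},"required":["commands"]}

```bash
mkdir -p pics; ls; cat > h.py <<'E'
import numpy as np, cv2
from scipy.spatial.transform import Rotation as R
from bench import r
def snap(cam,fn=None):
    o=r.get_obs(); p,d=r.grab_frame(cam); m=r.camera_model(cam)
    if 'extrinsics' in m: T=np.array(m['extrinsics'])
    else:
        W=np.eye(4); W[:3,:3]=R.from_rotvec(o['orientation']).as_matrix(); W[:3,3]=o['tcp_pos']; T=W@np.array(m['hand_eye'])
    if fn: cv2.imwrite('pics/'+fn,p[:,:,::-1])
    return p,d,m,T
def ray(m,T,uv):
    v=np.array([(uv[0]-m['cx'])/m['fx'],(uv[1]-m['cy'])/m['fy'],1.]); return T[:3,3],T[:3,:3]@v
def atz(m,T,uv,z):
    o,v=ray(m,T,uv); return o+v*(z-o[2])/v[2]
def atd(m,T,d,uv):
    o,v=ray(m,T,uv); return o+v*d[int(round(uv[1])),int(round(uv[0]))]
def cloud(m,T,d):
    v,u=np.indices(d.shape); c=np.stack([(u-m['cx'])/m['fx']*d,(v-m['cy'])/m['fy']*d,d],-1)
    P=c@T[:3,:3].T+T[:3,3]; P[d<=0]=np.nan; return P
E
python3 - <<'E'
from h import *
print(r.tcp_to_tips, r.get_obs())
for cam in ['top','side']:
    p,d,m,T=snap(cam,cam+'0.png')
    for n in ['carton_centre','carton','standing_carton','station','stage_centre','reader','stop_tab','bar_key_top','round_key_top','vial_a']:
        for q in r.mark_of(cam,n)[:4]:
            print(cam,n,np.round(q['uv']),round(q['confidence'],2),np.round(atd(m,T,d,q['uv']),3))
E
```

```text
pics
0.019 {'clock': 0.0, 'joints': array([ 1.07689326,  0.47778763,  0.02235132,  1.5564646 , -0.0115014 ,
        1.10931686, -0.08311961]), 'qvel': array([-0.00155249, -0.0007057 ,  0.00082288, -0.00099417, -0.00141036,
       -0.00023298, -0.0006051 ]), 'tau': array([-8.36161894e-05, -5.96447361e+01,  1.60763685e+00, -2.81189060e+01,
        1.23854616e-02,  9.47127293e-03, -4.84498287e-06]), 'tcp_pos': array([ 0.25377173, -0.62486516,  0.24932873]), 'orientation': array([-3.08157709e+00, -6.01911125e-01,  7.72621299e-04]), 'contact_force': array([ 0.73666325, -0.38603657,  0.82449623]), 'moment': array([-0.00799215, -0.01851965, -0.02067205]), 'gripper_force': 0.0, 'grip_width': 0.0855784767011571}
top carton_centre [427. 212.] 0.72 [ 0.545 -0.375  0.035]
top carton [440. 215.] 0.7 [ 0.545 -0.429 -0.005]
top carton [415. 240.] 0.57 [ 0.449 -0.342  0.034]
top standing_carton [237. 224.] 0.69 [0.436 0.218 0.077]
top station [335. 200.] 0.66 [ 0.554 -0.078  0.032]
top stage_centre [333. 199.] 0.91 [ 0.555 -0.07   0.029]
top reader [259. 210.] 0.21 [0.492 0.16  0.048]
top stop_tab [
[... 446 characters left out ...]
  0.035]
side carton_centre [328. 151.] 0.53 [ 0.541 -0.352  0.032]
side carton [360. 158.] 0.81 [ 0.44  -0.323  0.026]
side carton [331. 146.] 0.54 [ 0.531 -0.384  0.033]
side standing_carton [354. 312.] 0.78 [0.453 0.262 0.026]
side station [313. 208.] 0.82 [0.548 0.056 0.105]
side stage_centre [315. 203.] 0.7 [0.543 0.054 0.118]
side stop_tab [339. 174.] 0.69 [ 0.498 -0.153  0.068]
side bar_key_top [331. 260.] 0.46 [0.502 0.157 0.052]
side bar_key_top [311. 253.] 0.2 [0.542 0.158 0.071]
side round_key_top [313. 252.] 0.52 [0.539 0.155 0.07 ]
side vial_a [286. 341.] 0.75 [0.568 0.326 0.024]
side vial_a [256. 328.] 0.57 [0.623 0.308 0.027]
side vial_a [284. 165.] 0.42 [ 0.673 -0.289  0.01 ]
```

```bash
python3 - <<'E'
import cv2
a=cv2.imread('pics/top0.png')[110:290,180:500]; b=cv2.imread('pics/side0.png')[90:370,180:480]
cv2.imwrite('pics/topc.png',cv2.resize(a,(800,450),interpolation=2)); cv2.imwrite('pics/sidec.png',cv2.resize(b,(640,597),interpolation=2))
E
```

```text
(no output)
```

View pics/topc.png

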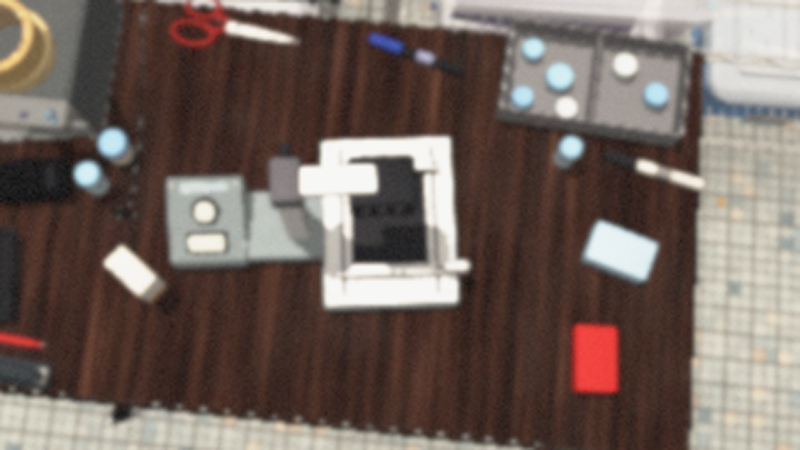

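View pics/sidec.png

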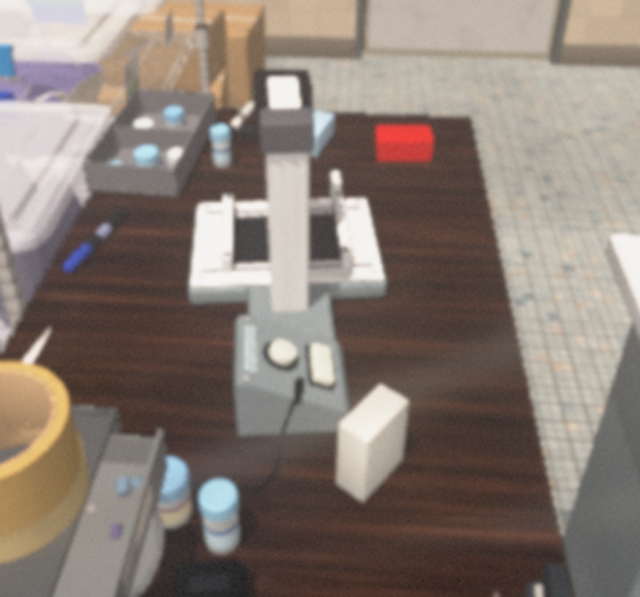

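```bash
cat >> h.py <<'E'
def rect(mask,m,T,z,gu=None):
    c,_=cv2.findContours(mask.astype(np.uint8),0,cv2.CHAIN_APPROX_NONE); c=max(c,key=cv2.contourArea)
    pts=np.array([atz(m,T,q[0],z)[:2] for q in c],np.float32); return cv2.minAreaRect(pts*1000),len(c)
E
python3 - <<'E'
from h import *
p,d,m,T=snap('top'); hsv=cv2.cvtColor(p,cv2.COLOR_RGB2HSV)
print(T.round(3), m['fx'])
print(hsv[210,428],hsv[p.shape[0]//2,333],hsv[228,320], hsv[180,320])
P=cloud(m,T,d)
def sub(x0,x1,y0,y1): 
    M=np.zeros(p.shape[:2],bool); M[y0:y1,x0:x1]=1; return M
h=hsv.astype(int)
cm=sub(405,455,190,230)&(h[...,2]>140)
print('carton',rect(cm,m,T,0.034))
# depth-based
cm2=sub(400,455,185,232)&(P[...,2]>0.02)&(P[...,2]<0.06); print('cartond',rect(cm2,m,T,0.034),np.nanmedian(P[cm2],0))
bm=sub(306,372,160,240)&(h[...,2]>150); print('base',rect(bm,m,T,0.03))
dm=sub(318,355,170,222)&(h[...,2]<70); print('inlay',rect(dm,m,T,0.032))
M=sub(240,375,150,240)
for z0,z1 in [(.015,.045),(.045,.062),(.062,.08),(.2,.3)]:
    q=P[M&(P[...,2]>z0)&(P[...,2]<z1)]; print(z0,len(q),np.nanpercentile(q,[2,50,98],axis=0).round(3).tolist())
E
```

```text
[[ 0.102 -0.974  0.204  0.283]
 [-0.995 -0.1    0.021 -0.068]
 [ 0.    -0.205 -0.979  1.296]
 [ 0.     0.     0.     1.   ]] 399.2025849442546
[ 95  11 244] [30  4 57] [ 30   1 247] [ 30   1 247]
carton (((550.6295166015625, -376.7900695800781), (86.0562515258789, 56.81882095336914), 73.40474700927734), 76)
cartond (((550.957763671875, -375.4336853027344), (81.73075103759766, 53.126834869384766), 73.21256256103516), 75) [ 0.55089004 -0.37552604  0.03484443]
base (((561.7777709960938, -78.8512954711914), (225.20895385742188, 193.64883422851562), 8.494964599609375), 240)
inlay (((573.0499267578125, -73.99757385253906), (134.7191619873047, 89.14321899414062), 8.750877380371094), 126)
0.015 3424 [[0.449, -0.16, 0.022], [0.528, -0.047, 0.032], [0.666, 0.185, 0.042]]
0.045 668 [[0.483, -0.146, 0.046], [0.517, 0.128, 0.054], [0.637, 0.202, 0.061]]
0.062 464 [[0.465, -0.171, 0.062], [0.561, 0.154, 0.07], [0.587, 0.208, 0.078]]
0.2 1157 [[0.522, -0.097, 0.213], [0.55, -0.034, 0.245], [0.587, 0.056, 0.258]]
```

```bash
cat >> h.py <<'E'
def Rl(yaw,lean,flip=1):  # lean to the right; yaw of 'station x'
    c,s=np.cos(np.radians(yaw)),np.sin(np.radians(yaw)); X=np.array([c,s,0]);Y=np.array([-s,c,0]);Z=np.array([0,0,1.])
    l=np.radians(lean); z=np.sin(l)*Y-np.cos(l)*Z; y=flip*X; return np.column_stack([np.cross(y,z),y,z])
def plan(pos,Rt,q=True):
    o=r.get_obs(); R0=R.from_rotvec(o['orientation']).as_matrix()
    s=R0.T@(np.asarray(pos)-o['tcp_pos'])/.25; w=R.from_matrix(R0.T@Rt).as_rotvec()/(np.pi/2)
    n=max(np.linalg.norm(s)*250/50,np.linalg.norm(w)*90/8.59)
    print('plan',s.round(3).tolist(),w.round(3).tolist(),'rows',round(n,1))
E
python3 - <<'E'
from h import *
print(np.round(r.camera_model('wrist')['hand_eye'],3))
print(R.from_rotvec(r.get_obs()['orientation']).as_matrix().round(2))
for f in (1,-1):
    Rt=Rl(8.5,40,f); plan(np.array([.56,-.075,.032])-.25*Rt[:,2],Rt)
E
```

```text
[[ 0.    -0.961 -0.278  0.072]
 [ 1.     0.001 -0.     0.001]
 [ 0.    -0.278  0.961 -0.123]
 [ 0.     0.     0.     1.   ]]
[[ 0.93  0.38  0.  ]
 [ 0.38 -0.93  0.  ]
 [ 0.   -0.   -1.  ]]
plan [1.811, -0.954, 0.107] [0.296, 0.376, -0.812] rows 10.3
plan [1.811, -0.954, 0.107] [0.4, -0.315, 1.098] rows 12.7
```

{"name": "servo_tool", "arguments": {
  "commands": [
    [[0.9, -0.48, 0.05], [0.2, -0.16, 0.55]],
    [[0.9, -0.48, 0.05], [0.2, -0.16, 0.55]],
    [[0.9, -0.48, 0.05], [0.2, -0.16, 0.55]],
    [[0.9, -0.48, 0.05], [0.2, -0.16, 0.55]],
    [[0.9, -0.48, 0.05], [0.2, -0.16, 0.55]],
    [[0.9, -0.48, 0.05], [0.2, -0.16, 0.55]],
    [[0.9, -0.48, 0.05], [0.2, -0.16, 0.55]],
    [[0.9, -0.48, 0.05], [0.2, -0.16, 0.55]]
  ]
}}

```text
clock: 1.95
tcp_pos: [0.4175, -0.4297, 0.2371]
orientation: [-2.773, 0.693, 0.432]
contact_force: [-0.3, -1.1, -0.3]
grip_width: 0.0852
gripper_force: 0.0
```

```bash
python3 - <<'E'
from h import *
print(r.get_obs()['joints'].round(2))
Rt=Rl(8.5,40,-1); plan(np.array([.56,-.075,.032])-.25*Rt[:,2],Rt)
E
```

```text
[ 0.64  0.58  0.14  1.49 -0.14  1.47 -1.24]
plan [0.254, -0.987, 0.144] [0.202, -0.155, 0.547] rows 6.3
```

{"name": "servo_tool", "arguments": {
  "commands": [
    [[0.25, -0.98, 0.14], [0.2, -0.155, 0.547]],
    [[0.25, -0.98, 0.14], [0.2, -0.155, 0.547]],
    [[0.25, -0.98, 0.14], [0.2, -0.155, 0.547]],
    [[0.25, -0.98, 0.14], [0.2, -0.155, 0.547]],
    [[0.25, -0.98, 0.14], [0.2, -0.155, 0.547]],
    [[0.25, -0.98, 0.14], [0.2, -0.155, 0.547]],
    [[0.25, -0.98, 0.14], [0.2, -0.155, 0.547]],
    [[0.25, -0.98, 0.14], [0.2, -0.155, 0.547]],
    [[0.25, -0.98, 0.14], [0.2, -0.155, 0.547]]
  ]
}}

```text
clock: 2.85
tcp_pos: [0.582, -0.2357, 0.2256]
orientation: [-1.97, 1.692, 0.713]
contact_force: [-0.3, 0.4, 0.7]
grip_width: 0.0853
gripper_force: 0.0
```

```bash
python3 - <<'E'
from h import *
print(r.get_obs()['joints'].round(2))
p,d,m,T=snap('wrist','w1.png')
np.savez('w1.npz',p=p,d=d,T=T)
for n in ['stage_centre','stop_tab','carton_centre','station','reader','bar_key_top','round_key_top']:
    for q in r.mark_of('wrist',n)[:2]:
        print(n,np.round(q['uv']),round(q['confidence'],2),np.round(atd(m,T,d,q['uv']),3),atz(m,T,q['uv'],.032).round(3))
E
```

```text
[ 0.41  0.69  0.19  1.45 -0.61  1.56 -2.22]
stage_centre [320. 168.] 0.59 [ 0.563 -0.071  0.032] [ 0.563 -0.071  0.032]
stop_tab [408. 128.] 0.82 [ 0.504 -0.177  0.066] [ 0.488 -0.145  0.032]
carton_centre [323. 146.] 0.73 [ 0.565 -0.107  0.032] [ 0.565 -0.107  0.032]
station [321. 144.] 0.63 [ 0.567 -0.11   0.032] [ 0.567 -0.111  0.032]
```

View pics/w1.png

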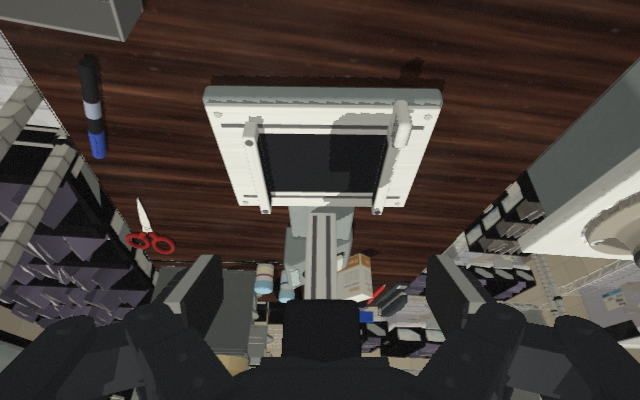

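```bash
python3 - <<'E'
from h import *
f=np.load('w1.npz'); p,d,T=f['p'],f['d'],f['T']; m=r.camera_model('wrist'); P=cloud(m,T,d)
M=np.zeros(d.shape,bool); M[75:225,190:460]=1
mk=M&(P[...,2]>.026)&(P[...,2]<.038); print(mk.sum(),np.nanmedian(P[mk],0))
c,_=cv2.findContours(mk.astype(np.uint8),0,cv2.CHAIN_APPROX_NONE); c=max(c,key=cv2.contourArea)[:,0]
for use in ('cloud','ray'):
    pts=np.array([P[v,u,:2] if use=='cloud' else atz(m,T,(u,v),.032)[:2] for u,v in c])*1000
    rc=cv2.minAreaRect(pts.astype(np.float32)); print(use,rc, cv2.boxPoints(rc).round(0).tolist())
# robust: refine in station frame
yaw=8.5
yr=np.radians(yaw);X=np.array([np.cos(yr),np.sin(yr)]);Y=np.array([-X[1],X[0]])
q=P[mk][:,:2]*1000; print('pct X',np.percentile(q@X,[.3,99.7]),'Y',np.percentile(q@Y,[.3,99.7]))
xs,ys=pts@X,pts@Y
for lab,a,b,sel in [('front',ys,xs,xs<xs.min()+12),('back',ys,xs,xs>xs.max()-12),('right',xs,ys,ys<ys.min()+12),('left',xs,ys,ys>ys.max()-12)]:
    k=np.polyfit(a[sel],b[sel],1); res=abs(np.polyval(k,a[sel])-b[sel]); s2=res<3; k=np.polyfit(a[sel][s2],b[sel][s2],1)
    print(lab,np.degrees(np.arctan(k[0])).round(2),np.median(b[sel][s2]).round(1),s2.sum())
# dark inlay
g=p.max(-1); dk=mk&(g<60); dk=cv2.morphologyEx(dk.astype(np.uint8),cv2.MORPH_OPEN,np.ones((3,3)))>0
print('inlay',rect(dk,m,T,.032))
hi=M&(P[...,2]>.058)&(P[...,2]<.075); s=P[hi]*1000; print('tab',np.median(s,0),np.percentile(s[:,:2]@X,[3,97]),np.percentile(s[:,:2]@Y,[3,97]))
hi=M&(P[...,2]>.048)&(P[...,2]<.058); s=P[hi]*1000; 
fs=s[s[:,:2]@X<540]; bs=s[s[:,:2]@X>560]
print('bars',[np.percentile(t[:,:2]@X,[3,50,97]).round(1).tolist() for t in (fs,bs)],[np.percentile(t[:,:2]@Y,[3,97]).round(1).tolist() for t in (fs,bs)])
print('stage in XY', np.array([561,-74])@X,np.array([561,-74])@Y)
E
```

```text
18542 [ 0.56538302 -0.09804635  0.03211628]
cloud ((578.7391357421875, -46.09363555908203), (172.54237365722656, 225.70858764648438), 8.002504348754883) [[478.0, 54.0], [509.0, -170.0], [680.0, -146.0], [648.0, 78.0]]
ray ((579.5087890625, -52.08827209472656), (172.2295379638672, 220.1304473876953), 7.795820713043213) [[479.0, 45.0], [509.0, -173.0], [680.0, -149.0], [650.0, 69.0]]
pct X [436.66976411 650.60500771] Y [-241.83477322  -24.27926891]
front 0.75 480.8 110
back 0.8 650.5 109
right -0.73 -244.6 232
left 0.33 -27.6 35
inlay (((561.165283203125, -75.82152557373047), (126.82154083251953, 97.91345977783203), 7.832370758056641), 354)
tab [ 506.66299641 -170.39328241   66.18985894] [468.63405042 481.17984432] [-253.41941861 -227.08044543]
bars [[470.4, 477.5, 482.2], [605.4, 610.6, 617.2]] [[-253.2, -98.5], [-224.8, -99.7]]
stage in XY 543.9000029224442 -156.10825353249342
```

```bash
python3 - <<'E'
from h import *
Rt=Rl(-16.8,40,-1); plan(np.array([.551,-.3755,.026])-.2*Rt[:,2],Rt)
E
```

```text
plan [0.887, 0.429, -0.5] [0.182, -0.001, 0.216] rows 5.5
```

{"name": "servo_tool", "arguments": {
  "commands": [
    [[0.887, 0.429, -0.5], [0.182, 0, 0.216]],
    [[0.887, 0.429, -0.5], [0.182, 0, 0.216]],
    [[0.887, 0.429, -0.5], [0.182, 0, 0.216]],
    [[0.887, 0.429, -0.5], [0.182, 0, 0.216]],
    [[0.887, 0.429, -0.5], [0.182, 0, 0.216]],
    [[0.887, 0.429, -0.5], [0.182, 0, 0.216]],
    [[0.887, 0.429, -0.5], [0.182, 0, 0.216]],
    [[0.887, 0.429, -0.5], [0.182, 0, 0.216]],
    [[0.887, 0.429, -0.5], [0.182, 0, 0.216]]
  ]
}}

```text
clock: 4.15
tcp_pos: [0.5148, -0.497, 0.1795]
orientation: [-1.509, 2.026, 0.547]
contact_force: [-0.3, 0.5, 0.3]
grip_width: 0.0852
gripper_force: 0.0
```

```bash
python3 - <<'E'
from h import *
o=r.get_obs();print(o['joints'].round(2),o['tcp_pos'])
p,d,m,T=snap('wrist','w2.png'); P=cloud(m,T,d)
for q in r.mark_of('wrist','carton_centre')[:2]+r.mark_of('wrist','carton')[:2]: print(np.round(q['uv']),round(q['confidence'],2),np.round(atd(m,T,d,q['uv']),3))
mk=(P[...,2]>.028)&(P[...,2]<.042)&(np.hypot(P[...,0]-.551,P[...,1]+.3755)<.07)
print(rect(mk,m,T,.034),np.nanmean(P[mk],0))
q=P[mk][:,:2].astype(np.float32)*1000; print(cv2.minAreaRect(q))
E
```

```text
[ 0.74  0.87  0.31  1.24 -0.74  1.6  -2.24] [ 0.51483027 -0.49701382  0.17953573]
[321. 167.] 0.83 [ 0.549 -0.397  0.035]
[476. 154.] 0.75 [ 0.418 -0.375  0.034]
[431. 164.] 0.87 [ 0.451 -0.329  0.   ]
[322. 138.] 0.84 [ 0.542 -0.417  0.019]
(((550.6640014648438, -381.92449951171875), (85.8895034790039, 49.680686950683594), 73.56269073486328), 216) [ 0.54967057 -0.38506001  0.03366478]
((551.697021484375, -378.4243469238281), (81.2201919555664, 49.97905349731445), 73.63749694824219)
```

```bash
python3 - <<'E'
from h import *
Rt=Rl(-16.4,40,-1); plan([.5492,-.385,.027],Rt)
E
```

```text
plan [0.032, -0.002, 0.77] [-0.003, -0.001, -0.002] rows 3.9
```

{"name": "servo_tool", "arguments": {
  "commands": [
    [[0.01, 0, 0.2], [0, 0, 0]],
    [[0.02, 0, 0.4], [0, 0, 0]],
    [[0.03, 0, 0.5], [0, 0, 0]],
    [[0.032, 0, 0.6], [0, 0, 0]],
    [[0.032, 0, 0.67], [0, 0, 0]],
    [[0.032, 0, 0.72], [0, 0, 0]],
    [[0.032, 0, 0.75], [0, 0, 0]],
    [[0.032, 0, 0.77], [0, 0, 0]],
    [[0.032, 0, 0.77], [0, 0, 0]]
  ]
}}

```text
clock: 5.2
tcp_pos: [0.5477, -0.3865, 0.0264]
orientation: [-1.507, 2.029, 0.545]
contact_force: [0.1, 0.7, -0.1]
grip_width: 0.0853
gripper_force: 0.0
```

{"name": "servo_tool", "arguments": {
  "commands": [
    [[0, 0, 0], [0, 0, 0]],
    [[0, 0, 0], [0, 0, 0]],
    [[0, 0, 0], [0, 0, 0]],
    [[0, 0, 0], [0, 0, 0]],
    [[0, 0, 0], [0, 0, 0]],
    [[0, 0, 0], [0, 0, 0]],
    [[0, 0, 0], [0, 0, 0]],
    [[0, 0, 0], [0, 0, 0]],
    [[0, 0, 0], [0, 0, 0]],
    [[0, 0, 0], [0, 0, 0]]
  ],
  "claw": 1,
  "squeeze": 40
}}

```text
clock: 6.2
tcp_pos: [0.5477, -0.3871, 0.0269]
orientation: [-1.507, 2.03, 0.544]
contact_force: [-1.0, -2.5, 5.7]
grip_width: 0.0495
gripper_force: 42.1
```

{"name": "servo_tool", "arguments": {
  "commands": [
    [[0.05, 0, -0.06], [0, 0, 0]],
    [[0.1, 0, -0.12], [0, 0, 0]],
    [[0.15, 0, -0.18], [0, 0, 0]],
    [[0.2, 0, -0.24], [0, 0, 0]],
    [[0.25, 0, -0.3], [0, 0, 0]],
    [[0.25, 0, -0.3], [0, 0, 0]]
  ]
}}

```text
clock: 6.8
tcp_pos: [0.518, -0.4811, 0.0432]
orientation: [-1.505, 2.034, 0.544]
contact_force: [-0.1, 0.6, -0.5]
grip_width: 0.0492
gripper_force: 41.6
```

```bash
python3 - <<'E'
from h import *
o=r.get_obs(); print(o['tcp_pos'],o['grip_width'])
Rt=Rl(7.8,40,-1); plan(np.array([.5626,-.086,.060])-.15*Rt[:,2],Rt)
E
```

```text
[ 0.51797094 -0.48107862  0.04315438] 0.049165084300389295
plan [-1.27, 0.129, 0.37] [-0.177, -0.003, -0.211] rows 6.6
```

{"name": "servo_tool", "arguments": {
  "commands": [
    [[-0.15, 0, -0.1], [0, 0, 0]],
    [[-0.3, 0.03, 0], [-0.05, 0, -0.05]],
    [[-0.45, 0.05, 0.1], [-0.09, 0, -0.1]],
    [[-0.6, 0.06, 0.18], [-0.12, 0, -0.15]],
    [[-0.75, 0.08, 0.22], [-0.15, 0, -0.18]],
    [[-0.9, 0.1, 0.26], [-0.177, 0, -0.211]],
    [[-0.9, 0.1, 0.26], [-0.177, -0.003, -0.211]],
    [[-0.9, 0.1, 0.26], [-0.177, -0.003, -0.211]]
  ]
}}

```text
clock: 7.6
tcp_pos: [0.5586, -0.2632, 0.1383]
orientation: [-1.957, 1.695, 0.714]
contact_force: [-0.4, 0.5, 0.1]
grip_width: 0.0493
gripper_force: 41.6
```

```bash
python3 - <<'E'
from h import *
o=r.get_obs(); print(o['tcp_pos'],o['grip_width'])
Rt=Rl(7.8,40,-1); plan(np.array([.5626,-.086,.060])-.15*Rt[:,2],Rt)
E
```

```text
[ 0.55857575 -0.26324432  0.13827078] 0.04932939364549563
plan [-0.334, -0.114, 0.091] [0.002, 0.002, 0.004] rows 1.8
```

{"name": "servo_tool", "arguments": {
  "commands": [
    [[-0.17, -0.06, 0.03], [0, 0, 0]],
    [[-0.26, -0.09, 0.06], [0, 0, 0]],
    [[-0.334, -0.114, 0.091], [0, 0, 0]],
    [[-0.334, -0.114, 0.091], [0, 0, 0]],
    [[-0.334, -0.114, 0.091], [0, 0, 0]]
  ]
}}

```text
clock: 8.1
tcp_pos: [0.5747, -0.1844, 0.1742]
orientation: [-1.955, 1.7, 0.713]
contact_force: [0.0, -0.2, -0.3]
grip_width: 0.0493
gripper_force: 41.6
```

```bash
python3 - <<'E'
from h import *
o=r.get_obs(); print(o['tcp_pos'],o['grip_width'])
p,d,m,T=snap('wrist','w3.png'); P=cloud(m,T,d); 
W=np.eye(4);W[:3,:3]=R.from_rotvec(o['orientation']).as_matrix();W[:3,3]=o['tcp_pos']
Y=np.array([-.1357,.9907,0]);X=np.array([.9907,.1357,0]); D=P-o['tcp_pos']
a,b=D@X,D@Y; z=D[...,2]
mk=(abs(a)<.022)&(b>-.06)&(b<.08)&(z>-.03)&(z<.03)
print(mk.sum(),[np.percentile(v[mk],[1,50,99]).round(4).tolist() for v in (a,b,z)])
k=np.polyfit(b[mk],z[mk],1);print(k)
Rt=Rl(7.8,40,-1); plan([.5626,-.086,.060],Rt)
E
```

```text
[ 0.57473725 -0.18444616  0.17421187] 0.04929039562714538
17798 [[-0.0216, -0.0003, 0.0216], [-0.0469, -0.0291, 0.0445], [-0.0259, 0.0024, 0.0287]]
[0.20930223 0.00220555]
plan [-0.013, -0.007, 0.606] [0.001, 0.001, 0.001] rows 3.0
```

View pics/w3.png

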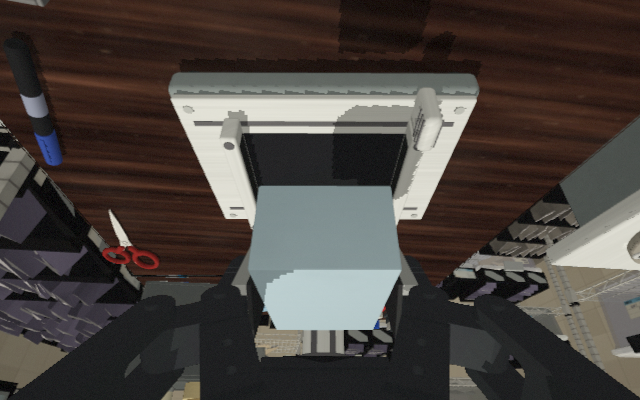

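```bash
python3 - <<'E'
from h import *
o=r.get_obs(); p,d,m,T=snap('wrist'); P=cloud(m,T,d)
Y=np.array([-.1357,.9907,0]);X=np.array([.9907,.1357,0]); Z=np.array([0,0,1.])
for nm,(v0,v1,u0,u1) in dict(end=(200,255,275,380),top=(280,315,285,370)).items():
    q=P[v0:v1,u0:u1].reshape(-1,3); q=q[~np.isnan(q[:,0])]; c=np.median(q,0); q=q[np.linalg.norm(q-c,axis=1)<.08]; c=q.mean(0)
    n=np.linalg.svd(q-c,full_matrices=False)[2][2]; print(nm,'rel tcp XYZ',[round(float((c-o['tcp_pos'])@e),4) for e in (X,Y,Z)],'normal',[round(float(n@e),3) for e in (X,Y,Z)])
print(P[188:200:3,325],P[258:280:3,325]) 
E
```

```text
end rel tcp XYZ [0.0005, -0.0295, -0.009] normal [0.001, -1.0, -0.008]
top rel tcp XYZ [0.0003, -0.0017, 0.0071] normal [0.002, -0.004, 1.0]
[[ 0.57968403 -0.21458812  0.14862416]
 [ 0.57969895 -0.21467541  0.15005255]
 [ 0.57971233 -0.21475213  0.15145518]
 [ 0.57963726 -0.21420818  0.15241689]] [[ 0.57973488 -0.21458615  0.17677658]
 [ 0.5796342  -0.21386366  0.17751365]
 [ 0.57981268 -0.21510726  0.17909543]
 [ 0.57977002 -0.21479361  0.17999093]
 [ 0.57973338 -0.21452249  0.18089943]
 [ 0.57936974 -0.2119474   0.18088564]
 [ 0.57905869 -0.20974248  0.18105528]
 [ 0.57862183 -0.20665046  0.18092082]]
```

{"name": "servo_tool", "arguments": {
  "commands": [
    [[0, 0, 0.12], [0, 0, 0]],
    [[-0.005, -0.003, 0.24], [0, 0, 0]],
    [[-0.01, -0.006, 0.34], [0, 0, 0]],
    [[-0.013, -0.007, 0.42], [0, 0, 0]],
    [[-0.013, -0.007, 0.48], [0, 0, 0]],
    [[-0.013, -0.007, 0.53], [0, 0, 0]],
    [[-0.013, -0.007, 0.56], [0, 0, 0]],
    [[-0.013, -0.007, 0.58], [0, 0, 0]],
    [[-0.013, -0.007, 0.58], [0, 0, 0]],
    [[-0.013, -0.007, 0.58], [0, 0, 0]]
  ]
}}

```text
clock: 9.2
tcp_pos: [0.5641, -0.0895, 0.0662]
orientation: [-1.954, 1.7, 0.712]
contact_force: [0.0, -0.5, -0.4]
grip_width: 0.0494
gripper_force: 41.6
```

```bash
python3 - <<'E'
from h import *
o=r.get_obs(); print(o['tcp_pos'],o['contact_force'])
Rt=Rl(7.8,40,-1); plan([.5626,-.0862,.0592],Rt)
E
```

```text
[ 0.56407395 -0.08954625  0.06623861] [ 0.00930491 -0.5139831  -0.40352187]
plan [0.007, 0.004, 0.031] [0.0, 0.001, 0.002] rows 0.2
```

{"name": "servo_tool", "arguments": {
  "commands": [
    [[0.002, 0.002, 0.015], [0, 0, 0]],
    [[0.005, 0.004, 0.024], [0, 0, 0]],
    [[0.007, 0.004, 0.031], [0, 0, 0]],
    [[0.007, 0.004, 0.031], [0, 0, 0]],
    [[0.007, 0.004, 0.031], [0, 0, 0]]
  ]
}}

```text
clock: 9.7
tcp_pos: [0.5622, -0.0856, 0.0589]
orientation: [-1.954, 1.7, 0.713]
contact_force: [-1.2, -0.6, 1.6]
grip_width: 0.0496
gripper_force: 41.7
```

{"name": "servo_tool", "arguments": {
  "commands": [
    [[0, 0, 0], [0, 0, 0]],
    [[0, 0, 0], [0, 0, 0]],
    [[0, 0, 0], [0, 0, 0]],
    [[0, 0, 0], [0, 0, 0]],
    [[0, 0, 0], [0, 0, 0]]
  ],
  "claw": 0.25
}}

```text
clock: 10.2
tcp_pos: [0.5622, -0.0854, 0.0588]
orientation: [-1.955, 1.699, 0.713]
contact_force: [0.1, 0.7, -0.7]
grip_width: 0.0641
gripper_force: 0.0
```

{"name": "servo_tool", "arguments": {
  "commands": [
    [[0, 0, -0.06], [0, 0, 0]],
    [[0, 0, -0.14], [0, 0, 0]],
    [[0, 0, -0.26], [0, 0, 0]],
    [[0, 0, -0.4], [0, 0, 0]],
    [[0, 0, -0.55], [0, 0, 0]],
    [[0, 0, -0.7], [0, 0, 0]],
    [[0, 0, -0.7], [0, 0, 0]],
    [[0, 0, -0.7], [0, 0, 0]]
  ]
}}

```text
clock: 11.0
tcp_pos: [0.5778, -0.1986, 0.1937]
orientation: [-1.954, 1.701, 0.71]
contact_force: [-0.5, 0.5, -1.2]
grip_width: 0.0643
gripper_force: 0.0
```

```bash
cat > chk.py <<'E'
from h import *
import sys
o=r.get_obs(); print(o['tcp_pos'],o['contact_force'])
p,d,m,T=snap('wrist',sys.argv[1]); P=cloud(m,T,d)
X=np.array([.9907,.1357,0]);Y=np.array([-.1357,.9907,0]); S=np.array([.5612,-.0758,0])
D=P-S; a,b,z=D@X,D@Y,P[...,2]
mk=(abs(a)<.04)&(abs(b)<.06)&(z>.06)&(z<.07)
q=np.stack([a[mk],b[mk]],-1).astype(np.float32)*1000; print('carton top in station',cv2.minAreaRect(q),np.median(z[mk]))
tb=(z>.056)&(z<.07)&(b<-.068)&(b>-.1)&(a<-.03)&(a>-.1); print('tab x',np.percentile(a[tb],[2,50,98]).round(4),'y',np.percentile(b[tb],[2,98]).round(4))
for s in (-1,1):
    t=(z>.047)&(z<.056)&(abs(b)<.066)&(a*s>.027)&(a*s<.09); print('bar',s,t.sum(),np.percentile(a[t],[2,50,98]).round(4) if t.any() else '')
E
python3 chk.py w4.png
```

```text
[ 0.57781499 -0.19859929  0.19365098] [-0.53168387  0.52176758 -1.23555238]
carton top in station ((0.6090717315673828, 0.2938957214355469), (49.95558547973633, 82.86547088623047), 0.2426455020904541) 0.06596709719126204
tab x [-0.0744 -0.0663 -0.0615] y [-0.0966 -0.0697]
bar -1 1246 [-0.0733 -0.0659 -0.0615]
bar 1 1369 [0.0618 0.0666 0.0735]
```

```bash
cat >> h.py <<'E'
def st(a,b,z,yaw=7.8,S=(.5612,-.0758)):
    c,s=np.cos(np.radians(yaw)),np.sin(np.radians(yaw)); return np.array([S[0]+a*c-b*s,S[1]+a*s+b*c,z])
E
python3 - <<'E'
from h import *
Rt=Rl(7.8,40,-1); plan(st(-.108,-.094,.12),Rt); plan(st(-.108,-.094,.0605),Rt)
E
```

```text
plan [0.099, 0.43, 0.296] [0.001, 0.002, 0.002] rows 2.7
plan [0.253, 0.431, 0.478] [0.001, 0.002, 0.002] rows 3.5
```

{"name": "servo_tool", "arguments": {
  "commands": [
    [[0.03, 0.15, 0.1], [0, 0, 0]],
    [[0.07, 0.3, 0.2], [0, 0, 0]],
    [[0.099, 0.43, 0.296], [0, 0, 0]],
    [[0.099, 0.43, 0.296], [0, 0, 0]],
    [[0.099, 0.43, 0.296], [0, 0, 0]],
    [[0.099, 0.43, 0.296], [0, 0, 0]],
    [[0.15, 0.431, 0.357], [0, 0, 0]],
    [[0.2, 0.431, 0.417], [0, 0, 0]],
    [[0.253, 0.431, 0.478], [0, 0, 0]],
    [[0.253, 0.431, 0.478], [0, 0, 0]],
    [[0.253, 0.431, 0.478], [0, 0, 0]]
  ],
  "claw": 1
}}

```text
clock: 12.15
tcp_pos: [0.4676, -0.1834, 0.0602]
orientation: [-1.955, 1.699, 0.714]
contact_force: [0.2, -0.9, 0.5]
grip_width: -0.0
gripper_force: 0.0
```

```bash
python3 - <<'E'
from h import *
o=r.get_obs(); print(o['tcp_pos'],o['contact_force'],o['grip_width'],o['joints'].round(2))
Rt=Rl(7.8,40,-1); plan(st(-.092,-.094,.0605),Rt); plan(st(-.060,-.094,.0605),Rt)
E
```

```text
[ 0.46758371 -0.18344806  0.06017295] [ 0.18285951 -0.94014678  0.52641149] -4.355524549779434e-05 [ 0.44  0.74  0.16  1.84 -0.67  1.19 -1.96]
plan [-0.0, -0.061, -0.001] [0.001, 0.002, 0.002] rows 0.3
plan [-0.0, -0.189, -0.001] [0.001, 0.002, 0.002] rows 0.9
```

Push in slowly: -y in tool units; 0.1 = 25 mm.

{"name": "servo_tool", "arguments": {
  "commands": [
    [[0, -0.02, 0], [0, 0, 0]],
    [[0, -0.04, 0], [0, 0, 0]],
    [[0, -0.06, 0], [0, 0, 0]],
    [[0, -0.075, 0], [0, 0, 0]],
    [[0, -0.09, 0], [0, 0, 0]],
    [[0, -0.105, 0], [0, 0, 0]],
    [[0, -0.12, 0], [0, 0, 0]],
    [[0, -0.12, 0], [0, 0, 0]]
  ]
}}

```text
clock: 12.95
tcp_pos: [0.4975, -0.1795, 0.0603]
orientation: [-1.955, 1.699, 0.712]
contact_force: [0.1, -0.5, 0.7]
grip_width: 0.0003
gripper_force: 0.2
```

```bash
python3 chk.py w5.png; python3 - <<'E'
import cv2; cv2.imwrite('pics/w5c.png',cv2.imread('pics/w5.png')[0:300,120:560])
E
```

```text
[ 0.49746678 -0.17947918  0.06034555] [ 0.14311947 -0.46247119  0.72911123]
carton top in station ((0.2947235107421875, -5.019645690917969), (38.79943084716797, 80.5231704711914), 12.832138061523438) 0.06491324700116989
tab x [-0.0608 -0.0552 -0.0499] y [-0.0975 -0.0913]
bar -1 0 
bar 1 2053 [0.0498 0.0515 0.0607]
```

View pics/w5c.png

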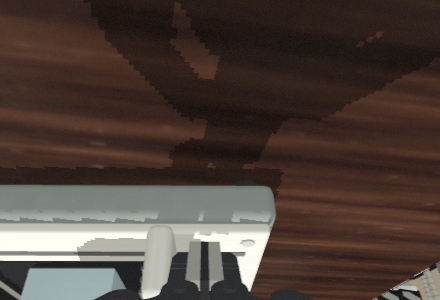

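{"name": "servo_tool", "arguments": {
  "commands": [
    [[0, -0.015, 0], [0, 0, 0]],
    [[0, -0.03, 0], [0, 0, 0]],
    [[0, -0.045, 0], [0, 0, 0]],
    [[0, -0.058, 0], [0, 0, 0]],
    [[0, -0.068, 0], [0, 0, 0]],
    [[0, -0.076, 0], [0, 0, 0]],
    [[0, -0.083, 0], [0, 0, 0]],
    [[0, -0.088, 0], [0, 0, 0]],
    [[0, -0.088, 0], [0, 0, 0]]
  ]
}}

```text
clock: 13.9
tcp_pos: [0.519, -0.1765, 0.0603]
orientation: [-1.955, 1.699, 0.712]
contact_force: [-0.8, -0.5, -1.1]
grip_width: -0.0001
gripper_force: 0.7
```

{"name": "servo_tool", "arguments": {
  "commands": [
    [[0, -0.003, 0], [0, 0, 0]],
    [[0, -0.006, 0], [0, 0, 0]],
    [[0, -0.006, 0], [0, 0, 0]]
  ]
}}

```text
clock: 14.2
tcp_pos: [0.5202, -0.1763, 0.0603]
orientation: [-1.955, 1.7, 0.713]
contact_force: [-1.0, -0.6, 0.3]
grip_width: -0.0001
gripper_force: 1.0
```

{"name": "servo_tool", "arguments": {
  "commands": [
    [[0, -0.003, 0], [0, 0, 0]],
    [[0, -0.005, 0], [0, 0, 0]],
    [[0, -0.005, 0], [0, 0, 0]]
  ]
}}

```text
clock: 14.5
tcp_pos: [0.5215, -0.1762, 0.0604]
orientation: [-1.955, 1.699, 0.713]
contact_force: [-3.1, -0.4, -1.3]
grip_width: -0.0002
gripper_force: 1.1
```

{"name": "servo_tool", "arguments": {
  "commands": [
    [[0, -0.002, 0], [0, 0, 0]],
    [[0, -0.004, 0], [0, 0, 0]],
    [[0, -0.004, 0], [0, 0, 0]]
  ]
}}

```text
clock: 14.8
tcp_pos: [0.5225, -0.176, 0.0604]
orientation: [-1.955, 1.699, 0.713]
contact_force: [-1.4, -1.5, -0.8]
grip_width: 0.0001
gripper_force: 1.1
```

{"name": "servo_tool", "arguments": {
  "commands": [
    [[0, -0.002, 0], [0, 0, 0]],
    [[0, -0.004, 0], [0, 0, 0]],
    [[0, -0.004, 0], [0, 0, 0]]
  ]
}}

```text
clock: 15.1
tcp_pos: [0.5229, -0.1759, 0.0603]
orientation: [-1.955, 1.7, 0.714]
contact_force: [-3.4, -1.9, -0.2]
grip_width: 0.0003
gripper_force: 2.2
```

{"name": "servo_tool", "arguments": {
  "commands": [
    [[0, -0.002, 0], [0, 0, 0]],
    [[0, -0.004, 0], [0, 0, 0]],
    [[0, -0.004, 0], [0, 0, 0]]
  ]
}}

```text
clock: 15.4
tcp_pos: [0.523, -0.1759, 0.0603]
orientation: [-1.955, 1.7, 0.716]
contact_force: [-6.7, -2.9, 1.0]
grip_width: 0.0002
gripper_force: 3.6
```

{"name": "servo_tool", "arguments": {
  "commands": [
    [[0, -0.004, 0], [0, 0, 0]],
    [[0, -0.008, 0], [0, 0, 0]],
    [[0, -0.008, 0], [0, 0, 0]]
  ]
}}

```text
clock: 15.7
tcp_pos: [0.5232, -0.1759, 0.0603]
orientation: [-1.955, 1.701, 0.72]
contact_force: [-12.0, -3.7, 3.5]
grip_width: -0.0005
gripper_force: 6.2
```

{"name": "servo_tool", "arguments": {
  "commands": [
    [[0, 0.03, 0], [0, 0, 0]],
    [[0, 0.08, 0], [0, 0, 0]],
    [[0, 0.16, 0], [0, 0, 0]],
    [[-0.1, 0.2, -0.12], [0, 0, 0]],
    [[-0.2, 0.2, -0.24], [0, 0, 0]],
    [[-0.2, 0.1, -0.4], [0, 0, 0]],
    [[-0.15, -0.05, -0.5], [0, 0, 0]],
    [[-0.15, -0.15, -0.5], [0, 0, 0]],
    [[-0.15, -0.15, -0.5], [0, 0, 0]]
  ]
}}

```text
clock: 16.6
tcp_pos: [0.5741, -0.22, 0.181]
orientation: [-1.957, 1.693, 0.709]
contact_force: [0.8, 0.7, 0.1]
grip_width: 0.0004
gripper_force: 0.0
```

```bash
python3 chk.py w6.png
```

```text
[ 0.57407695 -0.22003254  0.18097138] [0.75673276 0.732808   0.08827947]
carton top in station ((0.19797325134277344, -0.5802650451660156), (81.9231948852539, 49.981082916259766), 89.92767333984375) 0.06599738646587766
tab x [-0.0372 -0.0333 -0.0302] y [-0.0967 -0.0704]
bar -1 638 [-0.0365 -0.0318 -0.0272]
bar 1 803 [0.0272 0.0319 0.0368]
```

View pics/w6.png

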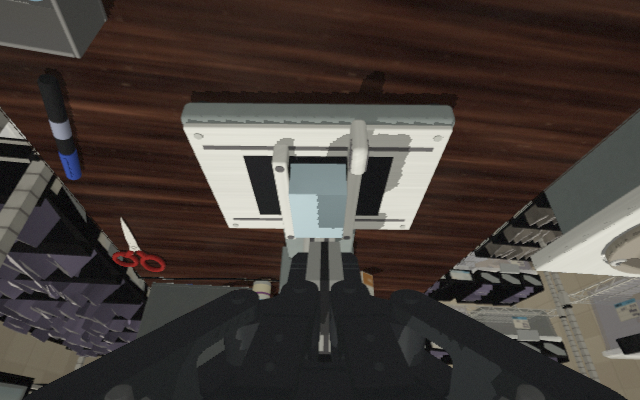

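```bash
cat >> h.py <<'E'
def Rk(yaw=7.8,t=25):
    c,s=np.cos(np.radians(yaw)),np.sin(np.radians(yaw)); X=np.array([c,s,0]);Y=np.array([-s,c,0]);Z=np.array([0,0,1.])
    l=np.radians(t); return np.column_stack([np.cos(l)*X+np.sin(l)*Z,-Y,np.sin(l)*X-np.cos(l)*Z])
E
python3 - <<'E'
from h import *
plan(st(-.04,-.12,.36),Rk()); plan(st(-.04,-.12,.36),Rl(7.8,40,-1))
E
```

```text
plan [-0.54, 0.121, -0.485] [-0.139, 0.563, -1.032] rows 12.4
plan [-0.54, 0.121, -0.485] [0.001, 0.002, 0.004] rows 3.7
```

{"name": "servo_tool", "arguments": {
  "commands": [
    [[-0.18, 0.04, -0.16], [0, 0, 0]],
    [[-0.36, 0.08, -0.32], [0, 0, 0]],
    [[-0.54, 0.12, -0.485], [-0.02, 0.1, -0.18]],
    [[-0.54, 0.12, -0.485], [-0.13, 0.54, -0.99]],
    [[-0.54, 0.12, -0.485], [-0.13, 0.54, -0.99]],
    [[-0.54, 0.12, -0.485], [-0.13, 0.54, -0.99]],
    [[-0.54, 0.12, -0.485], [-0.13, 0.54, -0.99]],
    [[-0.54, 0.12, -0.485], [-0.13, 0.54, -0.99]],
    [[-0.54, 0.12, -0.485], [-0.13, 0.54, -0.99]],
    [[-0.54, 0.12, -0.485], [-0.13, 0.54, -0.99]],
    [[-0.54, 0.12, -0.485], [-0.13, 0.54, -0.99]],
    [[-0.54, 0.12, -0.485], [-0.13, 0.54, -0.99]],
    [[-0.54, 0.12, -0.485], [-0.13, 0.54, -0.99]],
    [[-0.54, 0.12, -0.485], [-0.13, 0.54, -0.99]],
    [[-0.54, 0.12, -0.485], [-0.13, 0.54, -0.99]]
  ]
}}

```text
clock: 18.15
tcp_pos: [0.534, -0.2009, 0.3587]
orientation: [-3.027, -0.103, -0.61]
contact_force: [0.4, -0.5, -0.5]
grip_width: -0.0001
gripper_force: 0.0
```

```bash
python3 - <<'E'
from h import *
print(r.get_obs()['joints'].round(2))
plan(st(-.04,.05,.36),Rk()); plan(st(-.06,.233,.36),Rk())
E
```

```text
[ 0.33  0.06  0.02  1.92 -0.27  0.83 -1.  ]
plan [-0.032, -0.681, 0.009] [-0.006, 0.023, -0.045] rows 3.4
plan [-0.157, -1.406, -0.014] [-0.006, 0.023, -0.045] rows 7.1
```

{"name": "servo_tool", "arguments": {
  "commands": [
    [[-0.02, -0.2, 0], [0, 0, 0]],
    [[-0.03, -0.4, 0], [0, 0, 0]],
    [[-0.06, -0.6, 0], [0, 0, 0]],
    [[-0.08, -0.8, 0], [-0.006, 0.023, -0.045]],
    [[-0.1, -0.98, 0], [-0.006, 0.023, -0.045]],
    [[-0.1, -0.98, 0], [-0.006, 0.023, -0.045]],
    [[-0.1, -0.98, 0], [-0.006, 0.023, -0.045]]
  ]
}}

```text
clock: 18.85
tcp_pos: [0.4952, 0.0421, 0.3593]
orientation: [-3.031, -0.206, -0.672]
contact_force: [0.3, -0.2, 0.4]
grip_width: 0.0001
gripper_force: 0.0
```

```bash
python3 - <<'E'
from h import *
print(r.get_obs()['joints'].round(2))
plan(st(-.11,.233,.22),Rk())
E
```

```text
[ 0.09 -0.12 -0.29  2.09 -0.01  0.73 -1.64]
plan [-0.455, -0.429, 0.402] [-0.0, -0.0, -0.0] rows 3.7
```

```bash
python3 - <<'E'
from h import *
plan(st(-.073,.235,.2),Rk())
E
```

```text
plan [-0.355, -0.437, 0.538] [-0.0, -0.0, -0.0] rows 3.9
```

{"name": "servo_tool", "arguments": {
  "commands": [
    [[0, -0.2, 0], [0, 0, 0]],
    [[-0.05, -0.4, 0.1], [0, 0, 0]],
    [[-0.15, -0.437, 0.2], [0, 0, 0]],
    [[-0.22, -0.437, 0.32], [0, 0, 0]],
    [[-0.3, -0.437, 0.44], [0, 0, 0]],
    [[-0.355, -0.437, 0.538], [0, 0, 0]],
    [[-0.355, -0.437, 0.538], [0, 0, 0]],
    [[-0.355, -0.437, 0.538], [0, 0, 0]]
  ]
}}

```text
clock: 19.65
tcp_pos: [0.4584, 0.1457, 0.2001]
orientation: [-3.032, -0.203, -0.673]
contact_force: [0.5, 0.4, 0.5]
grip_width: 0.0001
gripper_force: 0.0
```

```bash
python3 - <<'E'
from h import *
o=r.get_obs();print(o['joints'].round(2),o['tcp_pos'])
p,d,m,T=snap('wrist','w7.png'); np.savez('w7.npz',p=p,d=d,T=T)
X=st(1,0,0,S=(0,0));Y=st(0,1,0,S=(0,0));S=np.array([.5612,-.0758,0])
for n in ['bar_key_top','round_key_top']:
    for q in r.mark_of('wrist',n)[:2]:
        w=atd(m,T,d,q['uv']); print(n,np.round(q['uv']),round(q['confidence'],2),w.round(4),'st',round((w-S)@X,4),round((w-S)@Y,4))
E
```

```text
[-0.03  0.09 -0.53  2.32  0.58  0.4  -2.49] [0.45842531 0.14566034 0.20010434]
bar_key_top [325. 214.] 0.94 [0.5031 0.1503 0.0523] st -0.0269 0.2319
round_key_top [324. 169.] 0.59 [0.5377 0.1564 0.0678] st 0.0082 0.2332
```

View pics/w7.png

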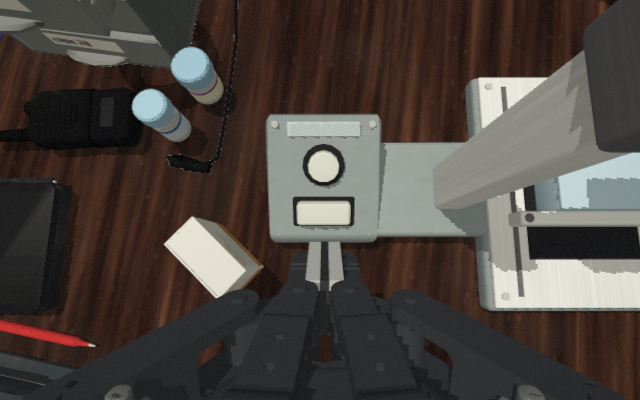

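```bash
python3 - <<'E'
from h import *
f=np.load('w7.npz'); p,d,T=f['p'],f['d'],f['T']; m=r.camera_model('wrist'); P=cloud(m,T,d)
X=st(1,0,0,S=(0,0));Y=st(0,1,0,S=(0,0));S=np.array([.5612,-.0758,0])
g=p.min(-1)
n,l,s,c=cv2.connectedComponentsWithStats((g>185).astype(np.uint8))
n_=-np.sin(np.radians(25))*X+np.cos(np.radians(25))*np.array([0,0,1.])
for u,v in ((324,213),(323,166)):
    k=l[v,u]; w=P[l==k]; w=w[~np.isnan(w[:,0])]; c=np.median(w,0); e=w.mean(0); nn=np.linalg.svd(w-e,full_matrices=False)[2][2]
    print(s[k],c.round(4),e.round(4),'st',((e-S)@X).round(4),((e-S)@Y).round(4),'n',[(nn@t).round(2) for t in (X,Y)],'h',e@n_)
    pre=e+ .055*n_; plan(pre,Rk()); print(pre)
E
```

```text
[298 204  51  20 988] [0.5033 0.153  0.0526] [0.5033 0.1529 0.0525] st -0.0264 0.2344 n [np.float64(-0.4), np.float64(-0.0)] h -0.1719210251141241
plan [-0.093, -0.0, 0.396] [-0.0, -0.003, -0.001] rows 2.0
[0.48022633 0.14972769 0.10232882]
[309 152  29  29 663] [0.5396 0.1574 0.0697] [0.5397 0.1573 0.0696] st 0.0103 0.2339 n [np.float64(-0.41), np.float64(0.01)] h -0.17188352289809627
plan [0.069, 0.002, 0.397] [-0.0, -0.003, -0.001] rows 2.0
[0.51663627 0.15414645 0.11947099]
```

{"name": "servo_tool", "arguments": {
  "commands": [
    [[-0.04, 0, 0.1], [0, 0, 0]],
    [[-0.08, 0, 0.22], [0, 0, 0]],
    [[-0.093, 0, 0.34], [0, 0, 0]],
    [[-0.093, 0, 0.42], [0, 0, 0]],
    [[-0.093, 0, 0.48], [0, 0, 0]],
    [[-0.093, 0, 0.51], [0, 0, 0]],
    [[-0.093, 0, 0.53], [0, 0, 0]],
    [[-0.093, 0, 0.53], [0, 0, 0]]
  ]
}}

```text
clock: 20.6
tcp_pos: [0.5007, 0.1529, 0.0905]
orientation: [-3.046, -0.21, -0.628]
contact_force: [0.5, -0.4, -0.3]
grip_width: 0.0
gripper_force: 0.0
```

```bash
python3 - <<'E'
from h import *
o=r.get_obs();print(o['joints'].round(2),o['tcp_pos'],o['contact_force'])
a=np.radians(25);n=-np.sin(a)*st(1,0,0,S=(0,0))+np.cos(a)*np.array([0,0,1.])
for e in ([.5033,.153,.0525],): 
    plan(np.array(e)+.019*n,Rk()); plan(np.array(e)+.014*n,Rk())
E
```

```text
[-0.49  0.35 -0.01  2.32  1.06  0.17 -2.96] [0.50067126 0.15294368 0.09053926] [ 0.48350682 -0.37129587 -0.30909493]
plan [-0.053, 0.001, 0.068] [0.002, 0.019, 0.001] rows 0.4
plan [-0.052, 0.001, 0.088] [0.002, 0.019, 0.001] rows 0.5
```

```bash
cat >> h.py <<'E'
def Rk2(t,yaw=7.8):
    X=st(1,0,0,yaw,(0,0));Y=st(0,1,0,yaw,(0,0));Z=np.array([0,0,1.])
    l=np.radians(t); return np.column_stack([Y,np.cos(l)*X+np.sin(l)*Z,np.sin(l)*X-np.cos(l)*Z])
E
python3 - <<'E'
from h import *
print(repr(r.get_obs()['joints']))
plan(st(-.05,.234,.17),Rk2(10)); 
E
```

```text
array([-0.49043425,  0.35220281, -0.01207117,  2.32360077,  1.05825942,
        0.17020969, -2.95770548])
plan [0.048, 0.004, -0.325] [0.117, -0.115, -0.994] rows 10.6
```

{"name": "servo_tool", "arguments": {
  "commands": [
    [[0.02, 0, -0.1], [0, 0, 0]],
    [[0.04, 0, -0.2], [0, 0, -0.1]],
    [[0.048, 0.004, -0.325], [0.05, -0.05, -0.3]],
    [[0.048, 0.004, -0.325], [0.117, -0.115, -0.994]],
    [[0.048, 0.004, -0.325], [0.117, -0.115, -0.994]],
    [[0.048, 0.004, -0.325], [0.117, -0.115, -0.994]],
    [[0.048, 0.004, -0.325], [0.117, -0.115, -0.994]],
    [[0.048, 0.004, -0.325], [0.117, -0.115, -0.994]],
    [[0.048, 0.004, -0.325], [0.117, -0.115, -0.994]],
    [[0.048, 0.004, -0.325], [0.117, -0.115, -0.994]],
    [[0.048, 0.004, -0.325], [0.117, -0.115, -0.994]],
    [[0.048, 0.004, -0.325], [0.117, -0.115, -0.994]],
    [[0.048, 0.004, -0.325], [0.117, -0.115, -0.994]],
    [[0.048, 0.004, -0.325], [0.117, -0.115, -0.994]]
  ]
}}

```text
clock: 22.0
tcp_pos: [0.4795, 0.149, 0.1701]
orientation: [1.984, 2.275, 0.197]
contact_force: [0.4, -0.1, 0.2]
grip_width: -0.0001
gripper_force: 0.0
```

```bash
python3 - <<'E'
from h import *
print(r.get_obs()['joints'].round(2))
# tip (19mm ahead), pressed at key pos shifted 4mm downslope
plan(st(-.05,.234,.17),Rk2(10))
X=st(1,0,0,S=(0,0));Z=np.array([0,0,1.]); a=np.radians(25); u=np.cos(a)*X+np.sin(a)*Z; n=-np.sin(a)*X+np.cos(a)*Z
for e in ([.5033,.153,.0525],[.5397,.1573,.0696]):
    plan(np.array(e)-.004*u-.019*Rk2(10)[:,2]+.015*n,Rk2(10))
E
```

```text
[ 0.22  0.31 -0.78  2.12  0.46  0.68 -0.73]
plan [0.001, 0.002, 0.001] [0.0, 0.001, 0.0] rows 0.0
plan [0.004, -0.018, 0.35] [0.0, 0.001, 0.0] rows 1.8
plan [0.001, 0.139, 0.309] [0.0, 0.001, 0.0] rows 1.7
```

{"name": "servo_tool", "arguments": {
  "commands": [
    [[0, -0.005, 0.1], [0, 0, 0]],
    [[0.002, -0.01, 0.2], [0, 0, 0]],
    [[0.004, -0.018, 0.29], [0, 0, 0]],
    [[0.004, -0.018, 0.35], [0, 0, 0]],
    [[0.004, -0.018, 0.35], [0, 0, 0]],
    [[0.004, -0.018, 0.35], [0, 0, 0]]
  ]
}}

```text
clock: 22.6
tcp_pos: [0.4897, 0.1515, 0.0829]
orientation: [1.986, 2.275, 0.196]
contact_force: [0.1, 0.4, 0.2]
grip_width: 0.0001
gripper_force: 0.0
```

```bash
python3 - <<'E'
from h import *
print(r.get_obs()['joints'].round(2))
X=st(1,0,0,S=(0,0));Z=np.array([0,0,1.]); a=np.radians(25); u=np.cos(a)*X+np.sin(a)*Z; n=-np.sin(a)*X+np.cos(a)*Z
for t in (10,20):
  for h in (.015,.003,-.005): plan(np.array([.5033,.153,.0525])-(.004 if t==10 else 0)*u-.019*Rk2(t)[:,2]+h*n,Rk2(t))
E
```

```text
[ 0.07  0.46 -0.63  2.16  0.69  0.53 -0.94]
plan [-0.001, 0.002, -0.0] [-0.001, 0.001, -0.0] rows 0.0
plan [-0.001, 0.014, 0.046] [-0.001, 0.001, -0.0] rows 0.2
plan [-0.001, 0.023, 0.077] [-0.001, 0.001, -0.0] rows 0.4
plan [-0.001, 0.004, -0.003] [-0.112, 0.001, -0.0] rows 1.2
plan [-0.001, 0.017, 0.043] [-0.112, 0.001, -0.0] rows 1.2
plan [-0.001, 0.025, 0.074] [-0.112, 0.001, -0.0] rows 1.2
```

{"name": "servo_tool", "arguments": {
  "commands": [
    [[0, 0.004, -0.003], [-0.05, 0, 0]],
    [[0, 0.004, -0.003], [-0.112, 0, 0]],
    [[0, 0.01, 0.02], [-0.112, 0, 0]],
    [[0, 0.017, 0.043], [-0.112, 0, 0]],
    [[0, 0.017, 0.043], [-0.112, 0, 0]],
    [[0, 0.017, 0.043], [-0.112, 0, 0]]
  ]
}}

```text
clock: 23.2
tcp_pos: [0.4963, 0.1527, 0.0735]
orientation: [1.896, 2.174, 0.384]
contact_force: [0.3, -0.8, -0.7]
grip_width: -0.0002
gripper_force: 0.0
```

```bash
python3 - <<'E'
from h import *
o=r.get_obs();print(o['joints'].round(2),o['contact_force'])
X=st(1,0,0,S=(0,0));Z=np.array([0,0,1.]); a=np.radians(25); n=-np.sin(a)*X+np.cos(a)*Z
for h in (.003,0,-.005,-.007): plan(np.array([.5033,.153,.0525])-.019*Rk2(20)[:,2]+h*n,Rk2(20))
E
```

```text
[-0.17  0.41 -0.37  2.28  1.11  0.3  -1.4 ] [ 0.26952616 -0.83088003 -0.67041529]
plan [-0.003, -0.004, 0.001] [0.001, 0.001, 0.0] rows 0.0
plan [-0.003, -0.002, 0.013] [0.001, 0.001, 0.0] rows 0.1
plan [-0.003, -0.001, 0.032] [0.001, 0.001, 0.0] rows 0.2
plan [-0.003, -0.0, 0.04] [0.001, 0.001, 0.0] rows 0.2
```

Press the bar key in steps.

{"name": "servo_tool", "arguments": {
  "commands": [
    [[-0.003, -0.002, 0.006], [0, 0, 0]],
    [[-0.003, -0.002, 0.013], [0, 0, 0]],
    [[-0.003, -0.001, 0.02], [0, 0, 0]],
    [[-0.003, -0.001, 0.026], [0, 0, 0]],
    [[-0.003, -0.001, 0.032], [0, 0, 0]],
    [[-0.003, 0, 0.036], [0, 0, 0]],
    [[-0.003, 0, 0.036], [0, 0, 0]]
  ]
}}

```text
clock: 23.9
tcp_pos: [0.4991, 0.1522, 0.0662]
orientation: [1.893, 2.173, 0.384]
contact_force: [-17.5, -5.0, 40.8]
grip_width: -0.0
gripper_force: 22.1
```

{"name": "servo_tool", "arguments": {
  "commands": [
    [[0, 0, 0.005], [0, 0, 0]],
    [[0, 0, 0.01], [0, 0, 0]],
    [[0, 0, 0.01], [0, 0, 0]]
  ]
}}

```text
clock: 24.2
tcp_pos: [0.4995, 0.1523, 0.0655]
orientation: [1.891, 2.172, 0.386]
contact_force: [-34.6, -9.8, 72.7]
grip_width: 0.0003
gripper_force: 40.4
```

{"name": "servo_tool", "arguments": {
  "commands": [
    [[0, 0, -0.03], [0, 0, 0]],
    [[0, 0, -0.08], [0, 0, 0]],
    [[0, 0, -0.16], [0, 0, 0]],
    [[0, 0, -0.16], [0, 0, 0]],
    [[0, 0, -0.16], [0, 0, 0]]
  ]
}}

```text
clock: 24.7
tcp_pos: [0.4863, 0.1502, 0.099]
orientation: [1.897, 2.175, 0.382]
contact_force: [-0.1, -0.8, -0.5]
grip_width: 0.0002
gripper_force: 0.0
```

```bash
python3 - <<'E'
from h import *
o=r.get_obs();print(o['joints'].round(2),o['contact_force'])
X=st(1,0,0,S=(0,0));Z=np.array([0,0,1.]); a=np.radians(25); n=-np.sin(a)*X+np.cos(a)*Z
for h in (.025,.004): plan(np.array([.5397,.1573,.0696])-.019*Rk2(20)[:,2]+h*n,Rk2(20))
E
```

```text
[-0.1   0.35 -0.45  2.29  0.97  0.34 -1.26] [-0.07632317 -0.83033285 -0.52238057]
plan [-0.001, 0.153, 0.009] [0.0, 0.001, 0.0] rows 0.8
plan [-0.001, 0.161, 0.092] [0.0, 0.001, 0.0] rows 0.9
```

{"name": "servo_tool", "arguments": {
  "commands": [
    [[0, 0.05, 0], [0, 0, 0]],
    [[0, 0.1, 0], [0, 0, 0]],
    [[0, 0.153, 0.009], [0, 0, 0]],
    [[0, 0.153, 0.009], [0, 0, 0]],
    [[0, 0.157, 0.05], [0, 0, 0]],
    [[0, 0.161, 0.092], [0, 0, 0]],
    [[0, 0.161, 0.092], [0, 0, 0]],
    [[0, 0.161, 0.092], [0, 0, 0]]
  ]
}}

```text
clock: 25.5
tcp_pos: [0.5305, 0.1566, 0.0906]
orientation: [1.896, 2.177, 0.38]
contact_force: [0.1, 0.3, 0.7]
grip_width: -0.0002
gripper_force: 0.0
```

```bash
python3 - <<'E'
from h import *
o=r.get_obs();print(o['joints'].round(2),o['contact_force'])
X=st(1,0,0,S=(0,0));Z=np.array([0,0,1.]); a=np.radians(25); n=-np.sin(a)*X+np.cos(a)*Z
for h in (0,-.005,-.0055): plan(np.array([.5397,.1573,.0696])-.019*Rk2(20)[:,2]+h*n,Rk2(20))
E
```

```text
[-0.08  0.43 -0.45  2.2   0.95  0.36 -1.19] [0.12712539 0.31373648 0.69084379]
plan [-0.002, 0.006, 0.015] [-0.001, 0.001, 0.001] rows 0.1
plan [-0.002, 0.008, 0.035] [-0.001, 0.001, 0.001] rows 0.2
plan [-0.002, 0.008, 0.037] [-0.001, 0.001, 0.001] rows 0.2
```

{"name": "servo_tool", "arguments": {
  "commands": [
    [[-0.002, 0.006, 0.008], [0, 0, 0]],
    [[-0.002, 0.006, 0.015], [0, 0, 0]],
    [[-0.002, 0.007, 0.022], [0, 0, 0]],
    [[-0.002, 0.007, 0.029], [0, 0, 0]],
    [[-0.002, 0.008, 0.035], [0, 0, 0]],
    [[-0.002, 0.008, 0.039], [0, 0, 0]],
    [[-0.002, 0.008, 0.039], [0, 0, 0]]
  ]
}}

```text
clock: 26.2
tcp_pos: [0.5366, 0.157, 0.0842]
orientation: [1.895, 2.175, 0.383]
contact_force: [-12.1, -2.4, 22.9]
grip_width: -0.0001
gripper_force: 12.7
```

{"name": "servo_tool", "arguments": {
  "commands": [
    [[0, 0, 0.004], [0, 0, 0]],
    [[0, 0, 0.004], [0, 0, 0]],
    [[0, 0, 0.004], [0, 0, 0]]
  ]
}}

```text
clock: 26.5
tcp_pos: [0.5368, 0.157, 0.084]
orientation: [1.894, 2.174, 0.383]
contact_force: [-17.6, -5.4, 33.2]
grip_width: -0.0001
gripper_force: 18.8
```

{"name": "servo_tool", "arguments": {
  "commands": [
    [[0, 0, -0.03], [0, 0, 0]],
    [[0, 0, -0.1], [0, 0, 0]],
    [[0, 0, -0.2], [0, 0, 0]],
    [[0, 0, -0.32], [0, 0, 0]],
    [[0, 0, -0.45], [0, 0, 0]],
    [[0, 0, -0.45], [0, 0, 0]],
    [[0, 0, -0.45], [0, 0, 0]]
  ]
}}

```text
clock: 27.2
tcp_pos: [0.4993, 0.1515, 0.1882]
orientation: [1.896, 2.174, 0.383]
contact_force: [0.2, -0.2, 0.4]
grip_width: 0.0002
gripper_force: 0.0
```

```bash
python3 - <<'E'
from h import *
o=r.get_obs();print(o['joints'].round(2),o['contact_force'])
p,d,m,T=snap('top','t9.png'); 
for c in ['side']: snap(c,'s9.png')
p,d,m,T=snap('wrist','w9.png')
a=cv2.imread('pics/t9.png')[130:250,200:480]; b=cv2.imread('pics/s9.png')[90:370,180:480]; w=cv2.imread('pics/w9.png')
cv2.imwrite('pics/f9.png',np.vstack([np.hstack([cv2.resize(b,(343,320)),cv2.resize(w,(457,320))]),cv2.resize(a,(800,280))[:, :800]]))
E
```

```text
[ 0.13  0.23 -0.68  2.18  0.57  0.52 -0.84] [ 0.1767052  -0.16620023  0.39416798]
```

View pics/f9.png

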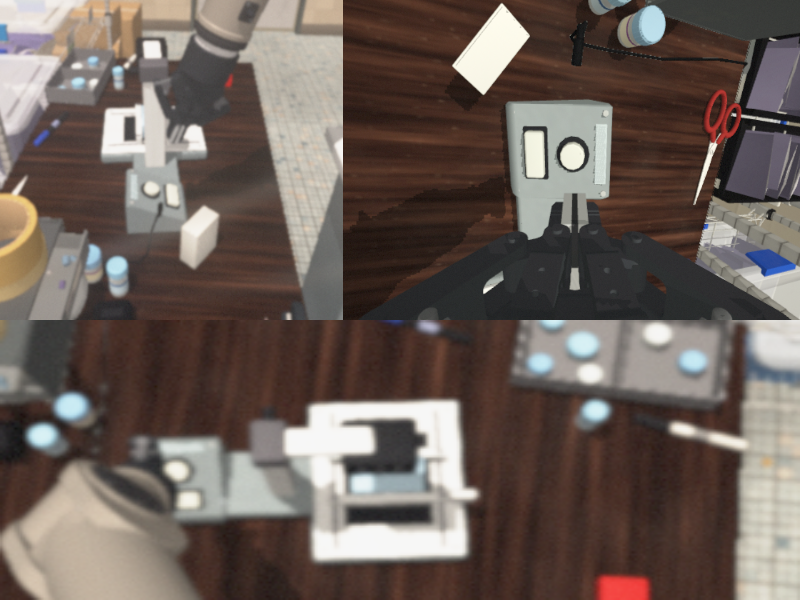

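The picture shows the carton still between the closed stops (about 385,480 in the lower panel). The keys are up, and the standing carton and vials are where they were. Handing in.

```bash
python3 -c "
from bench import r
print(r.hand_in())"
```

```text
the job is handed in; nothing more can be done
None
```

The carton lies centred between the closed stops, the bar key and then the round key were pressed fully down and came back up, and the job was handed in at about 27 s; no verdict came back.

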